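Pump up the vacuum board holder

ROBOT

A 6-joint arm with a two-finger parallel gripper is mounted at the origin on a cart in front of the work surface, level with it; the furniture and walls round the work are solid. World frame = base frame: x ahead of the robot, y to its left, z up, the work surface at z = 0. Lengths are in mm, angles in degrees, forces in N, time in s.
With the tool pointing down it reaches from about 300 to 850 mm from the base axis. Payload 4.2 kg.
Tool frame: the origin (TCP) lies between the finger pads; the fingertips stand ahead of it and the grasp point (between the pads) lies 3 mm ahead of it (nose_length is the z of the fingertips in the tool frame, in mm); z points along the fingers, y is the line along which they close (so a half turn about z gives the same grasp; the last joint's range is limited). The gripper opens to 91 mm and grips with 3 to 60 N. Pads are 32 mm wide; open, the fingers measure 118 mm over their backs; the gripper's body (76 mm by 178 mm) begins 60 mm behind the grasp point.
Start: joints at [-70.187, 18.312, 89.639, -0, 72.044, -1.146], TCP at [205.679, -536.97, 235.976] pointing down, gripper open.
Joint ranges: [-177.97, 177.97], [-48.28, 115.42], [12.27, 149.76], [-77.06, 257.06], [2.81, 150.46], [-146.56, 146.56]. Speed limits (degrees/s): [147.25, 147.25, 180, 180, 180, 180].

INTERFACE

Orientations are given as [roll, pitch, yaw] about the fixed x, y, z axes, in that order (R = Rz(yaw) Ry(pitch) Rx(roll)).
In Python, from workcell import state, grab_frame, camera_params, job_done, nose_length gives the robot as it stands.
- The arm moves only by the tool step_arm, never from a script. Its argument "plan" is a list that holds one entry, the list of rows, each a list of 5 numbers: the shift along the tool's x, y, z in cm, then the turn about the tool's z in rad, then the opening, from 0 (shut) to 1 (fully open). In form: [[[x, y, z, turn, gripper], ...]]. A call has 1 to 20 rows; each row is the pose to reach, as a shift and turn from the pose commanded when the call began, along the tool's axes at that moment; what a row does not reach only later rows make up. A row lasts 1/8 s, in which the tool goes at most 62.5 mm and 10.7 degrees, less where a joint would pass 70% of its speed; a pose out of reach is approached as far as the arm can. A call with a gripper value outside its range is refused whole. The fingers move at their own pace and stop on an object; "newtons" is the grip in N (left out, the last holds). Time passes only in rows, so rows that repeat a pose let the fingers close. It gives the time, the measured TCP pose, the force, the opening and the grip force at its end, in the units of the state.
- state(): the state, without advancing time (a new reading comes with each control period).
- grab_frame(name): name is "scene" or "top"; returns the picture (420x560x3 uint8, blue, green, red); there is no depth.
- camera_params(name): a dict with "camera_matrix" (3x3 intrinsics, pixels), "R" (3x3) and "t" (3): a world point X has camera coordinates R X + t. Camera axes: x right, y down, z forward; pixel columns grow to the right and rows downward; lengths in mm; the calibration is good to about 2 mm. A picture is of the moment at which its call begins. camera_params takes no time and is no camera call.
- job_done(): hands the job in; it is judged then, once.
The state is a dict: "time_s": time; "qpos": joint angles; "qvel": joint speeds; "effort": joint torques, N m; "ee_pos": TCP position; "ee_rot": TCP orientation; "force": force on the tool from outside, world axes, zero at the start; "torque": the same for the moment, N m; "gripper_width": finger opening in mm; "gripper_force": force on a finger pad.
Only numpy, scipy, OpenCV 4.12 (cv2) and the standard library are available. Lean on these libraries where they do the work, as an engineer would, in place of code of your own. Each camera call takes 0.05 s, during which the arm holds its last target. There are 200 camera calls.

TASK

Pump up the vacuum board holder by pushing with the fingertips, lifting nothing. First push the upright knob of the lock lever sideways, round the front of the holder to its released stop on the plunger's side, then press the mushroom-capped plunger fully down and let it spring fully back up, again and again, until the brass indicator pin stands fully out of its collar (the groove near its foot shows). Finish with the plunger up and the lever still released; never touch the pin, and leave the circuit board on its pad and the battery, tweezers, bottle, tape and solder reel where they are.

Things in the scene. Friction and masses are not known exactly. Their poses are not given: they have to be found in the camera images.
- vacuum_holder: grey board holder, a base 140 (x) x 200 (y) x 24 mm high, fixed. Origin: centre of its underside; x to its back, y to its left, z up. In its frame (mm): plunger axis (5, 62); pin axis (35, -2), its collar 34 wide up to 42 high, then 22, top at height 50; rubber board pad 58 x 64 at (22, -60), top at 28; lever pivot (-36, -28); thin stop post 44 high near (-51, -2)
- plunger_top (a point): centre of the top of the plunger's black mushroom cap (42 mm across, 12 mm thick; flat part of the top 34 mm across), 80 mm above the bench when up, 60 mm when fully down; it moves straight down
- plunger (a joint): how far the plunger is pressed: 0 up, 0.020 m fully down, at its stop. Springs push it back up: 3 to 4 N over the first 9 mm, then 9 to 12 N. A stroke counts only if it goes down to 0.018 or more and then comes up again past half way. With the lock lever in its locked place it stops after about 2 mm
- pin_tip (a point): centre of the tip of the brass indicator pin, 9 mm across, beside the plunger: 54 mm above the bench with the pin fully in, 78 mm fully out
- indicator_pin (a joint): how far the pin is out: 0 in, 0.024 m fully out (0.0215 is enough). It starts 0 to 9 mm out. Each full stroke raises it about 5 mm (the first one 2 to 8 mm) as the plunger springs back up, and it stays there: 3 to 5 full strokes. Once it is fully out, further strokes do nothing
- lever_knob (a point): middle of the lock lever's upright black knob, a round post 13 mm across reaching from 36 to 68 mm above the bench, this point at 52 mm; it stands on a steel arm 48 mm from the pivot and swings level round the pivot, across the front of the holder
- lever_pivot (a point): point on the vertical axis of the lock lever, 52 mm above the bench
- lock_lever (a joint): angle of the lock lever: 0 locked (arm points 0.70 rad to the right of the holder's front, its -x; plunger blocked), 1.4 rad released, at its stop (arm 0.70 rad to the left of the front, on the plunger's side); above 1.2 counts as released. Turns clockwise seen from above, stays where it is left, takes 1 to 3 N at the knob, starts within 0.2 rad of locked
- circuit_board: a small green circuit board 32 x 44 x 10 mm lying loose on the holder's rubber pad; origin: centre of its underside
- battery: a 9 V block battery 50 x 27 x 18 mm lying left of the holder; origin: centre of its underside
- tweezers: straight steel tweezers 12 x 123 x 9 mm lying right of the holder; origin: centre of the underside
- flux_bottle: a small bottle 18 x 28 x 94 mm with a thin needle cap, standing behind the holder; origin: centre of its underside
- tape_roll: a roll of tape 66 mm across, 15 mm high, lying at the front right of the bench; origin: centre of its underside
- solder_reel: a reel of solder 59 x 70 x 40 mm at the front left of the bench; origin: centre of its underside
Things that resemble listed ones, but are neither listed nor needed, are in the scene too. Of the things that look like the flux_bottle, take the one that is farthest from the robot's base at the start.

How it is judged:
By the outcome, as a careful person would: the job done as asked, in the order asked, and still so for the second after the job is handed in, with the robot touching nothing.
It also fails if it takes over 58 s, if anything falls off the work surface, if the arm or the gripper's body presses on something with over 40 N, if the wrist force passes 120 N, or if a joint passes its speed limit or range.

## Working session

There is one attempt and no reset: what is moved stays moved. The work goes in short steps, Python scripts to look and compute and a tool call to move; the robot and the scene stay as the last step left them, time stands still between calls to the robot, and variables do not carry over. Pictures are saved under pics/ and viewed, at most 10 in all, crops included, and the job is handed in when it is done.

Besides the shell and the picture viewer there is one more tool, called as name([rows], argument=value, ...), one row to a line, values as JSON. step_arm: Moves the arm, as the interface text tells. Its arguments: {"type":"object","properties":{"plan":{"type":"array","items":{"type":"array","items":{"type":"array","items":{"type":"number"}}}},"newtons":{"type":"number"}},"required":["plan"]}

```bash
mkdir -p pics; python3 - <<'E'
from workcell import *
import cv2
for n in("scene","top"):
    f=grab_frame(n); cv2.imwrite(f"pics/{n}0.png",f)
    p=camera_params(n); print(n,p["camera_matrix"],p["R"],p["t"])
s=state();print(s,nose_length() if callable(nose_length) else nose_length)
E
```

```text
scene [[405.56766047   0.         271.4347338 ]
 [  0.         405.56766047 204.85876363]
 [  0.           0.           1.        ]] [[-0.70647205 -0.7076187   0.01315326]
 [-0.47563836  0.46094144 -0.74920034]
 [ 0.52408529 -0.53554529 -0.66221284]] [410.99635183 278.16891216 691.60879639]
top [[414.08106675   0.         274.13667791]
 [  0.         414.08106675 204.52152456]
 [  0.           0.           1.        ]] [[ 0.00315886 -0.99958664  0.02857576]
 [-0.99698915 -0.00536206 -0.07735558]
 [ 0.07747683 -0.02824537 -0.99659397]] [ 19.7630037  541.4559811  905.08523179]
{'time_s': 0.1, 'qpos': array([-7.01867905e+01,  1.83481834e+01,  8.96987617e+01, -1.46920742e-04,
        7.20443403e+01, -1.14482286e+00]), 'qvel': array([ 0.05810456, -0.0482531 , -0.22252994,  0.00500836, -0.00579626,
        0.07113688]), 'effort': array([ 6.27039262e-04, -4.13331378e+01, -2.32509363e+01,  7.30027515e-02,
        4.21419111e-02, -5.29274178e-05]), 'ee_pos': array([ 205.53837804, -536.5665259 ,  235.20670536]), 'ee_rot': array([-1.79908730e+02, -1.68417886e-03,  2.09580764e+01]), 'force': array([-0.14534201,  0.16692506, -0.08847036]), 'torque': array([ 0.00796366, -0.01665948,  0.0059401 ]), 'gripper_force': 0.0, 'gripper_width': 91.03231170001081} 22.0
```

View pics/scene0.png

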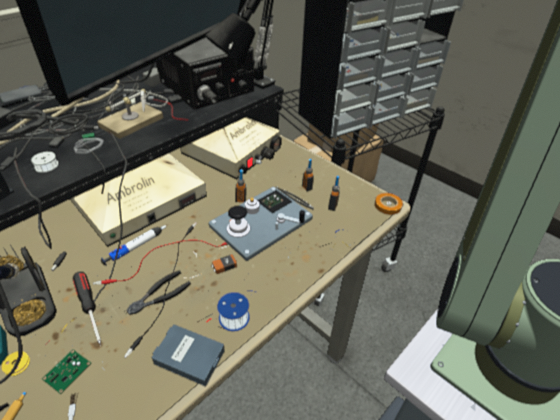

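View pics/top0.png

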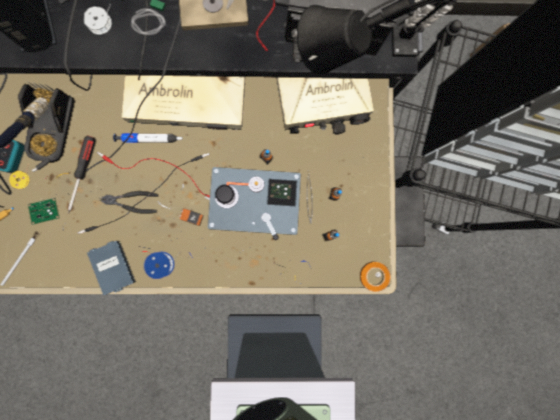

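The holder is at about (255,202) in the top view, with its cap at (224,194), pin at (256,184) and lever knob at about (276,237). I'll crop both views for detail.

```bash
python3 - <<'E'
import cv2,numpy as np
a=cv2.imread("pics/top0.png")[155:247,195:315]; b=cv2.imread("pics/scene0.png")[165:265,195:325]
a=cv2.resize(a,(780,598),interpolation=cv2.INTER_CUBIC);b=cv2.resize(b,(780,600),interpolation=cv2.INTER_CUBIC)
cv2.imwrite("pics/c0.png",a);cv2.imwrite("pics/c1.png",b)
E
```

```text
(no output)
```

View pics/c0.png

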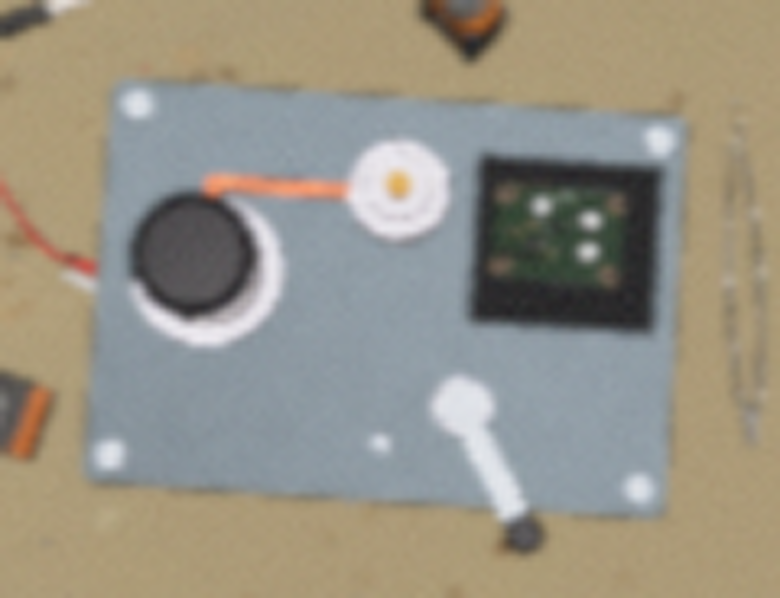

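View pics/c1.png

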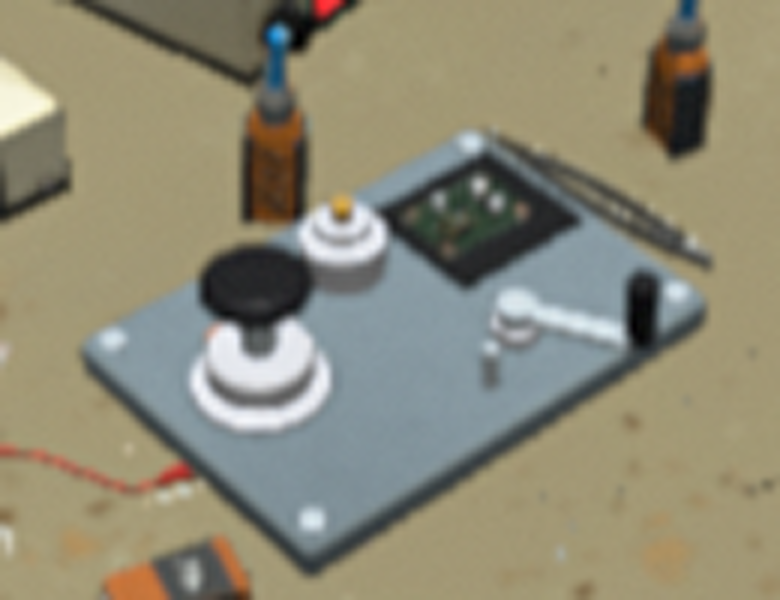

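The top crop shows the cap centre at (193,254), pin at (399,185), knob at (524,532) and base corners. The scene crop shows the cap at (256,277), pin at (342,203) and knob top at (643,280). Next I triangulate these.

```bash
cat > h.py <<'E'
import numpy as np,cv2
from workcell import *
P={n:camera_params(n) for n in("scene","top")}
def ray(n,uv):
    p=P[n];R=np.array(p["R"]);t=np.array(p["t"])
    d=R.T@np.linalg.solve(p["camera_matrix"],[*uv,1.]);return -R.T@t,d
def plane(n,uv,z):
    c,d=ray(n,uv);return c+d*(z-c[2])/d[2]
def tri(a,b):
    c1,d1=ray("top",a);c2,d2=ray("scene",b)
    k=np.linalg.lstsq(np.c_[d1,-d2],c2-c1,rcond=None)[0]
    p,q=c1+k[0]*d1,c2+k[1]*d2;return (p+q)/2,np.linalg.norm(p-q)
def T(u,v):return 195+(u+.5)/6.5-.5,155+(v+.5)/6.5-.5
def S(u,v):return 195+(u+.5)/6-.5,165+(v+.5)/6-.5
E
python3 - <<'E'
from h import *
np.set_printoptions(precision=1,suppress=True)
for n,a,b in(("cap",T(193,253),S(256,277)),("pin",T(399,185),S(342,203)),("knobtop",T(524,532),S(643,280)),("pivot",T(463,404),S(517,302)),("post",T(380,442),S(490,350))):print(n,*tri(a,b))
C=np.array([plane("top",T(*c),24) for c in((118,82),(685,117),(660,515),(88,483))]);print(C)
c=C.mean(0);e=(C[0]+C[3]-C[1]-C[2])[:2];e/=np.linalg.norm(e);y=e;x=np.array([y[1],-y[0]])
print("yaw",np.degrees(np.arctan2(x[1],x[0])),c)
for n,q in(("plunger",(5,62)),("pin",(35,-2)),("pivot",(-36,-28)),("post",(-51,-2)),("board",(22,-60))):print(n,c[:2]+q[0]*x+q[1]*y)
print("knob z68",plane("top",T(524,532),68),"cap80",plane("top",T(193,253),80))
for z in (54,60,66):print(z,plane("top",T(399,185),z))
print("bat",plane("top",(192,217),18),"bottle",plane("top",(267,155),90))
E
```

```text
cap [559.1 127.8  78.3] 1.0858114591354908
pin [584.6  62.4  58.2] 0.05504025501743268
knobtop [469.8  20.6  67.2] 1.100419087631727
pivot [512.8  40.5  40.5] 0.6641554379528083
post [499.8  68.2  43.2] 0.6694595459677433
[[624.  159.7  24. ]
 [613.4 -35.6  24. ]
 [476.2 -26.8  24. ]
 [486.4 167.8  24. ]]
yaw -3.0595145282082683 [550.   66.3  24. ]
plunger [558.3 127.9]
pin [584.8  62.4]
pivot [512.5  40.2]
post [499.  67.]
board [568.8   5.2]
knob z68 [470.2  21.   68. ] cap80 [559.3 128.   80. ]
54 [585.1  62.5  54. ]
60 [584.4  62.4  60. ]
66 [583.6  62.3  66. ]
bat [512.8 204.7  18. ] bottle [639.5  39.3  90. ]
```

step_arm([
  [[43.4, -39.2, 0, 0.366, 0], [43.4, -39.2, 0, 0.366, 0], [43.4, -39.2, 0, 0.366, 0], [43.4, -39.2, 0, 0.366, 0], [43.4, -39.2, 0, 0.366, 0], [43.4, -39.2, 0, 0.366, 0], [43.4, -39.2, 0, 0.366, 0], [43.4, -39.2, 0, 0.366, 0], [43.4, -39.2, 0, 0.366, 0], [43.4, -39.2, 0, 0.366, 0], [43.4, -39.2, 0, 0.366, 0], [43.4, -39.2, 6, 0.366, 0], [43.4, -39.2, 11, 0.366, 0], [43.4, -39.2, 11, 0.366, 0], [43.4, -39.2, 11, 0.366, 0]],
], newtons=20)

```text
time_s: 1.98
ee_pos: [471.8, -16.4, 127.5]
ee_rot: [180.0, -0.2, -0.1]
force: [1.0, 0.6, 0.4]
gripper_width: 1.0
gripper_force: 0.0
```

step_arm([
  [[0, 0, 3, 0, 0], [0, 0, 5.8, 0, 0], [0, 0, 5.8, 0, 0], [0, 0, 5.8, 0, 0]],
])

```text
time_s: 2.48
ee_pos: [472.5, -15.9, 70.0]
ee_rot: [180.0, -0.2, -0.0]
force: [0.4, 0.3, 0.8]
gripper_width: 0.3
gripper_force: 0.0
```

```bash
python3 - <<'E'
from h import *
a=cv2.resize(grab_frame("top")[145:255,190:320],(650,550),interpolation=2)
b=cv2.resize(grab_frame("scene")[155:265,190:330],(700,550),interpolation=2)
cv2.imwrite("pics/s1.png",b);cv2.imwrite("pics/t1.png",a);s=state();print(s["ee_pos"],s["force"])
E
```

```text
[472.22908599 -15.84450564  69.7622151 ] [-0.61752332  0.0192372   0.71574473]
```

View pics/s1.png

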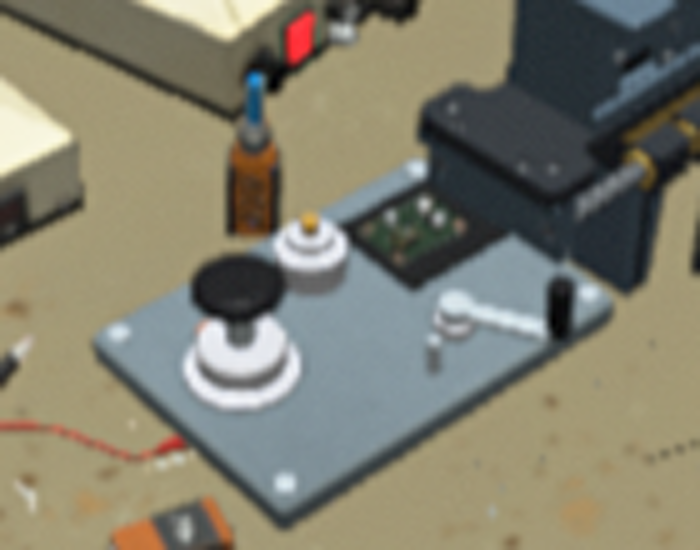

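The fingers stand just right of the knob at (560,305), clear of the arm and board. I'll push along the arc, stopping short of the end first.

step_arm([
  [[0, -0.9, 0, 0, 0], [0, -1.6, 0, 0, 0], [-0.2, -2.1, 0, 0, 0], [-0.4, -2.6, 0, 0, 0], [-0.5, -3.1, 0, 0, 0], [-0.5, -3.6, 0, 0, 0], [-0.5, -4.1, 0, 0, 0], [-0.4, -4.6, 0, 0, 0], [-0.3, -5.1, 0, 0, 0], [-0.1, -5.6, 0, 0, 0], [0.1, -6.0, 0, 0, 0], [0.3, -6.3, 0, 0, 0], [0.5, -6.5, 0, 0, 0], [0.5, -6.5, 0, 0, 0]],
])

```text
time_s: 4.32
ee_pos: [476.3, 49.6, 68.0]
ee_rot: [-180.0, -0.1, -0.0]
force: [0.1, -0.5, 0.7]
gripper_width: 1.0
gripper_force: 0.1
```

```bash
python3 - <<'E'
from h import *
b=cv2.resize(grab_frame("scene")[155:265,190:330],(700,550),interpolation=2)
cv2.imwrite("pics/s2.png",b);s=state();print(s["ee_pos"],s["force"])
E
```

```text
[476.23362517  49.53567648  68.01078856] [0.36507802 0.54950941 0.06664483]
```

View pics/s2.png

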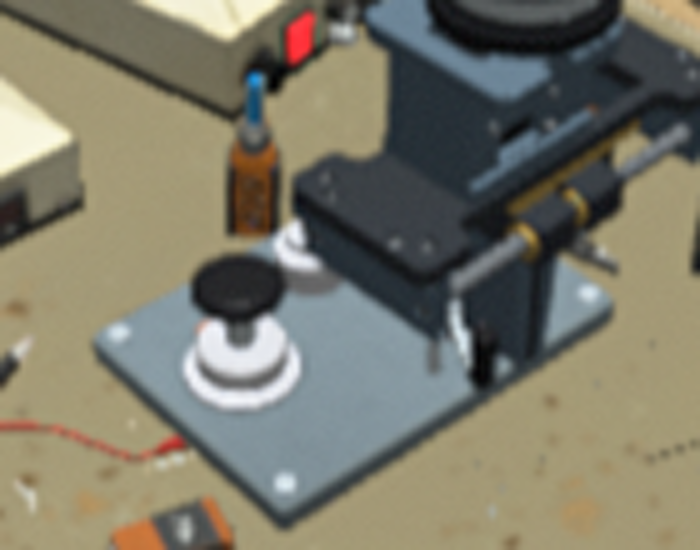

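The knob has swung to (483,340) with the finger behind it. I'll continue in small steps until the force shows the stop.

step_arm([
  [[0.15, -0.15, 0, 0, 0], [0.25, -0.3, 0, 0, 0], [0.3, -0.4, 0, 0, 0]],
])

```text
time_s: 4.75
ee_pos: [478.8, 53.3, 67.9]
ee_rot: [180.0, 0.0, -0.0]
force: [-0.1, -1.5, 0.1]
gripper_width: 0.4
gripper_force: 0.7
```

```bash
python3 - <<'E'
from h import *
b=grab_frame("scene")
s=state();print(s["ee_pos"],s["force"])
x=np.array([.9986,-.053]);y=np.array([.053,.9986])
p=P["scene"]
for q in(1.1,1.2,1.3,1.4):
    a=.7-q; k=np.array([512.6,40.3])+48*(-np.cos(a)*x-np.sin(a)*y)
    c=p["R"]@np.array([*k,68])+p["t"];u=p["camera_matrix"]@c;print(q,k,u[:2]/u[2])
g=cv2.cvtColor(b,cv2.COLOR_BGR2GRAY)[212:236,276:300];print(g)
E
```

```text
[478.90626563  53.43614638  67.93962922] [-0.41289971 -0.64476539  0.53894366]
1.1 [469.44164785  61.30909069] [288.82211958 220.0474018 ]
1.2 [471.75466915  65.51277849] [286.66653607 220.46131563]
1.3 [474.47580349  69.46454855] [284.44839537 220.72308427]
1.4 [477.5778622   73.12491608] [282.19246031 220.82940152]
[[ 48  64  98 113 104  76  62  53  38  43  42  44  44  43  45  47  50  44
   30  29  41  53  94 147]
 [ 49  56  83  93  76  49  42  43  43  46  43  42  44  45  44  45  51  45
   30  28  43  55  98 147]
 [ 45  53  80  93  60  39  39  42  44  44  45  44  43  43  43  47  48  46
   31  30  45  62 107 148]
 [ 47  71 122 138  78  39  44  44  42  43  43  42  45  44  44  46  49  46
   29  28  44  70 119 148]
 [ 48  85 151 160  88  39  43  43  45  42  46  44  42  43  41  47  50  43
   28  30  43  76 128 151]
 [ 48  77 130 135  76  38  43  41  45  43  45  43  42  43  45  47  51  46
   27  30  44  85 139 154]
 [ 45  70 111 104  58  37  43  42  43  43  43  42  42  45  43  46  47  44
   28  34  50  91 143 154]
 [ 52  90 143 124  78  43  37  40  40  43  41  42  43  45  45  47  48  39

[... 943 characters left out ...]
21 136 148 141  92  32  11  16  13  46 105 145 144 122  85  64  66
   69  79 103 127 140 152]
 [137 141 148 151 143  99  40  10  12  14  54 106 126 114  93  73  65  73
   92 115 137 150 153 156]
 [150 150 151 151 148 124  66  23   8  17  56  98  99  81  70  72  83 104
  130 146 152 154 153 154]
 [149 150 149 150 151 144 106  65  38  38  58  80  74  65  76 105 127 141
  151 155 153 154 154 154]
 [148 149 150 148 151 152 136 104  77  62  64  70  72  83 106 137 150 152
  154 154 154 153 151 147]
 [149 148 149 149 148 143 127 102  79  67  64  76 104 125 138 151 154 154
  153 153 153 152 145 132]
 [148 149 150 145 130 113  95  77  71  71  81 105 134 150 153 154 153 153
  152 152 153 151 144 127]]
```

step_arm([
  [[0.1, -0.15, 0, 0, 0], [0.2, -0.3, 0, 0, 0], [0.25, -0.4, 0, 0, 0]],
])

```text
time_s: 5.18
ee_pos: [481.4, 57.3, 67.9]
ee_rot: [180.0, -0.0, 0.0]
force: [-0.9, -3.0, -0.4]
gripper_width: 0.5
gripper_force: 1.7
```

step_arm([
  [[0.1, -0.12, 0, 0, 0], [0.15, -0.24, 0, 0, 0], [0.15, -0.24, 0, 0, 0]],
])

```text
time_s: 5.55
ee_pos: [481.5, 57.7, 67.7]
ee_rot: [179.8, 0.2, 0.1]
force: [-2.6, -8.6, 1.8]
gripper_width: 0.6
gripper_force: 5.3
```

step_arm([
  [[0, 0.8, 0, 0, 0], [0, 2.0, 0, 0, 0], [0, 2.0, -3, 0, 0], [0, 2.0, -6, 0, 0], [0, 2.0, -6, 0, 0], [0, 2.0, -6, 0, 0]],
])

```text
time_s: 6.3
ee_pos: [482.3, 39.6, 127.3]
ee_rot: [-180.0, 0.1, -0.0]
force: [-0.0, 0.8, -0.3]
gripper_width: 0.4
gripper_force: 0.0
```

```bash
python3 - <<'E'
from h import *
g=cv2.cvtColor(grab_frame("scene"),cv2.COLOR_BGR2GRAY)[216:232,274:292];print(g)
s=state();print(s["ee_pos"],s["force"])
E
```

```text
[[149 147 145 157 192 216 220 220 220 206 175 153 150 152 151 151 152 152]
 [149 145 141 154 151 177 199 207 196 165 149 151 151 150 151 150 150 150]
 [150 145 151 178 143 165 206 210 192 152 166 163 154 151 149 151 150 150]
 [150 146 150 180 163 171 203 187 167 150 173 162 152 152 151 150 152 150]
 [149 146 139 141 140 140 145 118 102 106 132 142 150 152 151 150 151 152]
 [149 153 154 142 115  91  72  52  50  54  79 115 147 152 150 150 151 150]
 [151 167 194 187 132  75  35  35  46  36  50 102 147 153 151 149 151 151]
 [149 156 184 184 140  73  27  33  42  32  47 100 147 155 149 151 150 150]
 [140 129 135 141 127  71  20  19  20  15  46 103 147 154 150 150 150 150]
 [141 118 105 113 122  71  19  11  16  15  55 114 150 153 150 150 152 151]
 [142 118  99 108 120  71  19  12  12  14  61 118 150 153 151 151 152 152]
 [146 120 101 107 117  70  19  13   9  17  59 121 149 152 150 150 150 150]
 [145 120 102 109 113  67  20  12  17  20  59 120 149 152 150 151 148 132]
 [146 131 116 123 125  76  18  14  13  15  63 124 151 150 146 139 125 101]
 [148 142 136 143 138  87  28   8   6  19  73 137 152 146 128 111  92  73]
 [150 151 150 151 142  98  40  11  14  42  92 142 142 122  97  80  68  69]]
[482.03952328  39.56398743 126.9679825 ] [ 0.26775843 -0.03826355  0.01548813]
```

The knob is now at about (282,222), which matches the released stop. I'll move over the plunger.

step_arm([
  [[3.8, -4.4, 0, 0, 0], [7.7, -8.8, 0, 0, 0], [7.7, -8.8, 0, 0, 0], [7.7, -8.8, 1.5, 0, 0], [7.7, -8.8, 3.0, 0, 0], [7.7, -8.8, 3.5, 0, 0], [7.7, -8.8, 3.5, 0, 0]],
])

```text
time_s: 7.22
ee_pos: [558.2, 126.8, 92.7]
ee_rot: [180.0, 0.2, -0.1]
force: [-2.7, -1.2, 5.2]
gripper_width: 0.7
gripper_force: 2.2
```

step_arm([
  [[0, 0, 0.4, 0, 0], [0, 0, 0.8, 0, 0], [0, 0, 1.1, 0, 0], [0, 0, 1.2, 0, 0], [0, 0, 1.2, 0, 0]],
])

```text
time_s: 7.85
ee_pos: [558.3, 127.0, 82.3]
ee_rot: [180.0, 0.1, -0.1]
force: [-5.3, 0.9, 11.9]
gripper_width: 0.8
gripper_force: 6.1
```

step_arm([
  [[0, 0, 0.15, 0, 0], [0, 0, 0.3, 0, 0], [0, 0, 0.3, 0, 0]],
])

```text
time_s: 8.22
ee_pos: [558.4, 127.0, 82.1]
ee_rot: [-180.0, 0.0, -0.1]
force: [-9.9, -0.9, 28.8]
gripper_width: 1.0
gripper_force: 14.6
```

The stop is reached at 82.1 with 29 N. I'll lift fully and look at the pin.

step_arm([
  [[0, 0, -0.8, 0, 0], [0, 0, -1.6, 0, 0], [0, 0, -2.4, 0, 0], [0, 0, -3.0, 0, 0], [0, 0, -3.0, 0, 0], [0, 0, -3.0, 0, 0]],
])

```text
time_s: 8.98
ee_pos: [559.7, 127.7, 107.4]
ee_rot: [180.0, 0.0, -0.0]
force: [0.4, -0.4, 0.3]
gripper_width: 0.6
gripper_force: 0.0
```

```bash
cat >pin.py <<'E'
from h import *
import sys
f=grab_frame("scene");s=state();print(s["time_s"],s["ee_pos"],s["force"])
hs=cv2.cvtColor(f,cv2.COLOR_BGR2HSV)
m=cv2.inRange(hs,(10,110,90),(35,255,255))[175:215,242:262]
v,u=np.nonzero(m);print("pin rows",v.min()+175 if len(v) else None,v.max()+175 if len(v) else None,len(v),u.mean()+242)
p=P["scene"]
for z in(54,58,66,75.5,78):
    c=p["R"]@np.array([584.6,62.4,z])+p["t"];w=p["camera_matrix"]@c;print(z,(w[:2]/w[2]).round(1),end=" ")
cv2.imwrite(sys.argv[1],np.hstack([cv2.resize(f[165:245,200:300],(750,600),interpolation=2)]))
E
python3 pin.py pics/p1.png
```

```text
9.025 [559.62945465 127.68618331 107.41250592] [-0.09332041 -0.57544066  0.05507316]
pin rows 175 200 19 249.89473684210526
54 [251.6 199.8] 58 [251.6 198.5] 66 [251.5 195.8] 75.5 [251.4 192.6] 78 [251.4 191.7]
```

View pics/p1.png

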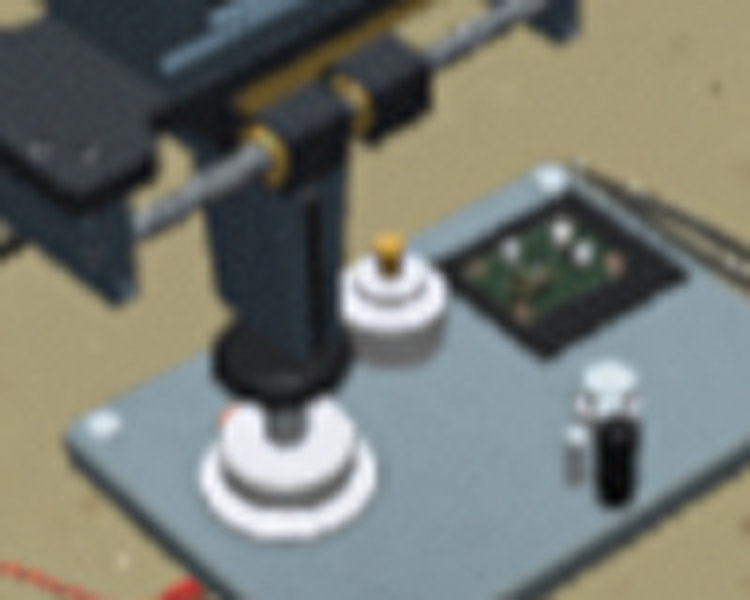

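Pin tip at (389,241), about 8 mm out. The plunger has sprung up and the lever is at its released stop. Two more strokes.

step_arm([
  [[0, 0, 0.8, 0, 0], [0, 0, 1.6, 0, 0], [0, 0, 2.3, 0, 0], [0, 0, 2.85, 0, 0], [0, 0, 2.85, 0, 0], [0, 0, 2.85, 0, 0], [0, 0, 1.8, 0, 0], [0, 0, 0.8, 0, 0], [0, 0, 0, 0, 0], [0, 0, 0, 0, 0], [0, 0, 0.8, 0, 0], [0, 0, 1.6, 0, 0], [0, 0, 2.3, 0, 0], [0, 0, 2.85, 0, 0], [0, 0, 2.85, 0, 0], [0, 0, 2.85, 0, 0]],
])

```text
time_s: 11.02
ee_pos: [559.9, 128.0, 82.2]
ee_rot: [-180.0, -0.1, -0.0]
force: [-5.9, -0.4, 22.6]
gripper_width: 0.3
gripper_force: 11.4
```

step_arm([
  [[0, 0, -1.0, 0, 0], [0, 0, -2.0, 0, 0], [0, 0, -2.85, 0, 0], [0, 0, -2.85, 0, 0], [0, 0, -2.85, 0, 0]],
])

```text
time_s: 11.65
ee_pos: [559.2, 127.6, 107.1]
ee_rot: [180.0, 0.1, -0.0]
force: [-0.7, 0.5, 0.4]
gripper_width: 0.4
gripper_force: 0.0
```

```bash
sed -i 's/\[175:215,242:262\]/[184:215,247:257]/; s/()+175/()+184/g; s/+242/+247/' pin.py; python3 pin.py pics/p2.png
```

```text
11.7 [559.20736565 127.57135933 107.07987905] [ 0.47109545  0.11853214 -0.15899887]
pin rows 193 200 22 251.4090909090909
54 [251.6 199.8] 58 [251.6 198.5] 66 [251.5 195.8] 75.5 [251.4 192.6] 78 [251.4 191.7]
```

step_arm([
  [[0, 0, 0.8, 0, 0], [0, 0, 1.6, 0, 0], [0, 0, 2.3, 0, 0], [0, 0, 2.85, 0, 0], [0, 0, 2.85, 0, 0], [0, 0, 2.85, 0, 0], [0, 0, 1.8, 0, 0], [0, 0, 0.8, 0, 0], [0, 0, 0, 0, 0], [0, 0, 0, 0, 0], [0, 0, 0.8, 0, 0], [0, 0, 1.6, 0, 0], [0, 0, 2.3, 0, 0], [0, 0, 2.85, 0, 0], [0, 0, 2.85, 0, 0], [0, 0, 2.85, 0, 0]],
])

```text
time_s: 13.7
ee_pos: [560.0, 128.0, 82.2]
ee_rot: [-180.0, -0.1, -0.0]
force: [-4.7, -0.2, 22.7]
gripper_width: 0.7
gripper_force: 11.3
```

step_arm([
  [[0, 0, -1.0, 0, 0], [0, 0, -2.0, 0, 0], [0, 0, -2.85, 0, 0], [0, 0, -4, 0, 0], [0, 0, -8, 0, 0], [0, 0, -12, 0, 0], [0, 0, -12, 0, 0], [0, 0, -12, 0, 0]],
])

```text
time_s: 14.7
ee_pos: [559.0, 127.5, 198.6]
ee_rot: [180.0, 0.1, -0.0]
force: [-0.3, 0.3, -0.6]
gripper_width: 0.5
gripper_force: 0.0
```

```bash
python3 pin.py pics/p3.png
```

```text
14.75 [558.79057165 127.48306815 198.02946309] [ 0.67015422 -0.38806933  0.83907078]
pin rows 191 200 28 251.32142857142858
54 [251.6 199.8] 58 [251.6 198.5] 66 [251.5 195.8] 75.5 [251.4 192.6] 78 [251.4 191.7]
```

View pics/p3.png

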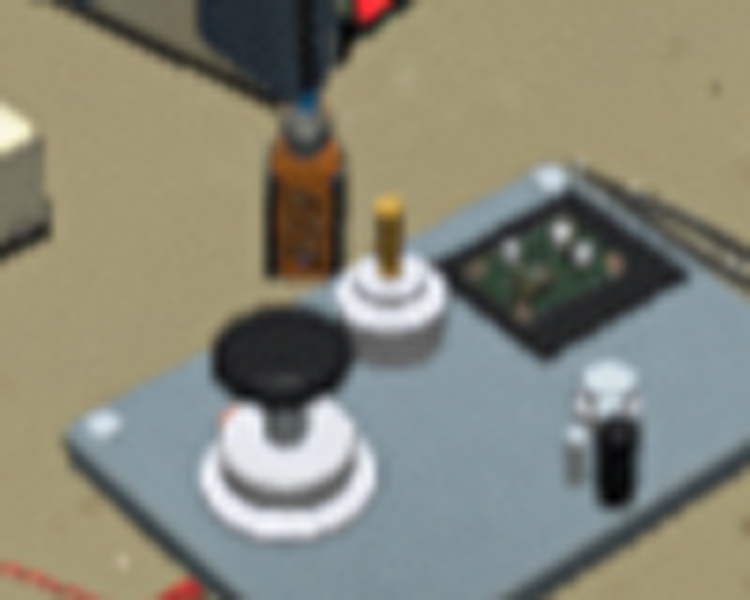

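The picture shows the pin tip at (389,201), which puts it about 78 mm high, fully out with the groove at its foot. The plunger cap is up at (283,355), the lever knob is at its stop (616,440), and the board is undisturbed.

```bash
python3 -c "
from workcell import *
print(job_done())"
```

```text
the job is handed in; nothing more can be done
None
```

I handed the job in at about 15 s: the lever is at its released stop, five full plunger strokes raised the pin to about 78 mm (fully out), the plunger is back up, and the gripper is clear; I steered clear of the pin, board and other items, but looked closely only at the holder afterwards.

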